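Hold the tall glass cell in the gauge's light path

ROBOT

A 6-joint arm with a two-finger parallel gripper is mounted at the origin on a cart in front of the work surface, level with it; the furniture and walls round the work are solid. World frame = base frame: x ahead of the robot, y to its left, z up, the work surface at z = 0. Lengths are in m, angles in degrees, forces in N, time in s.
With the tool pointing down it reaches from about 0.4 to 0.825 m from the base axis. Payload 7 kg.
Tool frame: the origin (TCP) lies midway between the tips of the shut fingers; the grasp point (between the pads) lies 19 mm behind it; z points along the fingers, y is the line along which they close (so a half turn about z gives the same grasp; the last joint's range is limited). The gripper opens to 88 mm and grips with 3 to 60 N. Pads are 19 mm wide; open, the fingers measure 130 mm over their backs; the gripper's body (78 mm by 193 mm) begins 47 mm behind the grasp point.
Start: joints at [87.038, 20.546, 0.682, 0, -70.136, -16.507], TCP at [0.225, 0.636, 0.227] pointing down, gripper open.
Joint ranges: [-176.03, 176.03], [-82.01, 121.73], [-58.28, 71.71], [-173.87, 95.51], [-174.79, -0.11], [-173.66, 173.66]. Speed limits (degrees/s): [136.94, 136.94, 172.46, 180, 180, 180].

INTERFACE

Orientations are given as [roll, pitch, yaw] about the fixed x, y, z axes, in that order (R = Rz(yaw) Ry(pitch) Rx(roll)).
In Python, from plant import r gives the robot as it stands. The module is installed in compiled form; this text tells all that it offers.
- The arm moves only by the tool play_rows, never from a script. Its argument "rows" is a list of rows, each an object with "slide": the shift along the tool's x, y, z as a fraction of full scale, a list of three; "delta_rot": the turn, a rotation vector about the tool's x, y, z as a fraction of full scale, a list of three; "fingers": the opening, from -1 (shut) to 1 (fully open). In form: [{"slide": [x, y, z], "delta_rot": [rx, ry, rz], "fingers": fingers}, ...]. A call has 1 to 8 rows; each row shifts and turns the commanded pose from where the row before left it, along the tool's axes as they then stand; what a row does not reach is not made up. Full scale, the value 1, is 0.15 m for a shift and 0.08 rad for a turn. A row lasts 1/8 s, in which the tool goes at most 62.5 mm and 10.7 degrees, less where a joint would pass 70% of its speed; a pose out of reach is approached as far as the arm can. A call with a number of a shift or a turn outside -1 to 1 is refused whole. A call with a gripper value outside its range is refused whole. The fingers move at their own pace and stop on an object; "squeeze" is the grip in N (left out, the last holds). Time passes only in rows, so rows that do not move let the fingers close. It gives the time, the measured TCP pose, the force, the opening and the grip force at its end, in the units of the state.
- r.get_state(): the state, without advancing time (a new reading comes with each control period).
- r.capture(name): name is "scene" or "side" or "wrist"; returns a dict with "image" (480x640x3 uint8, blue, green, red), "fx", "fy", "cx", "cy" (pixels), "R" (3x3) and "t" (3): a world point X has camera coordinates R X + t; the wrist camera has in their place "T_tool_cam" (4x4, takes a point from camera to tool coordinates, whose origin is the TCP and whose axes are the flange's). Camera axes: x right, y down, z forward; pixel columns grow to the right and rows downward; lengths in m; the calibration is good to about 2 mm. A picture is of the moment at which its call begins: read the wrist's pose just before it. There is no depth.
- r.close_job(): hands the job in; it is judged then, once.
The state is a dict: "time_s": time; "joints": joint angles; "qd": joint speeds; "joint_torque": joint torques, N m; "tcp_pos": TCP position; "eef_rot": TCP orientation; "contact_force": force on the tool from outside, world axes, zero at the start; "moment": the same for the moment, N m; "gripper_width": finger opening in m; "gripper_force": force on a finger pad.
Only numpy, scipy, OpenCV 4.12 (cv2) and the standard library are available. Lean on these libraries where they do the work, as an engineer would, in place of code of your own. Each camera call takes 0.05 s, during which the arm holds its last target. There are 200 camera calls.

TASK

First slide the light gauge's shutter fully open by its tab. Then take the taller of the two glass cells out of the rack, touching it with the fingers on its two frosted faces only and never on the clear windows, and finish holding it still and upright in the middle of the gap between lamp and receiver, the middle of the cell at the height of the beam and its clear windows square to the beam, touching nothing but the fingers. Do not let go of it; leave the short cell in its nest and the other loose things where they are.

Things in the scene. Friction and masses are not known exactly. Their poses are not given: they have to be found in the camera images.
- gauge: The light gauge, fixed; origin at the centre of its base plate's underside, under the middle of the beam; axes as beam_mid.
- beam_mid (a point): Middle of the light gauge's beam, half-way between lamp and receiver, 80 mm above the table. y runs along the level beam to the lamp, z up. Fixed base plate 100 x 270 x 12 mm with two dark blocks, tops 100 mm above the table: lamp on +y (x -28 to +46 mm), receiver on -y (x -25 to +25 mm). The gap between them is empty from y = -46 to +42 mm.
- shutter (a joint): Shutter slide on the lamp, metres: 0 = closed (its flag covers the lens), 0.030 = fully open at a stop; it slides along the gauge's +x, friction about 1.5 N, stays where left. Starts closed or nearly so.
- shutter_tab (a point): Centre of the shutter's upright black tab on the lamp block: 10 mm thick along x (the sliding direction), 20 mm in y, 29 mm tall, from 103 to 132 mm above the table. Moves with the shutter; it stands 88 mm from the beam's middle in y, and at the joint's value in x. Axes as the gauge's. The roof below it, with guide, lies up to 104 mm above the table.
- tall_cell_mid (a point): Centre (half-way up the glass) of the tall glass cell: 24 mm in x, 16 mm in y, 60 mm tall, plus a black stopper 18 x 14 mm, 6 mm high, on top; about 60 g. Its +x and -x faces, 24 mm apart, 14 mm wide, are frosted white: grip these. The clear windows face +y and -y. z is up. (Rules: c0 glass, c1 and c2 frosted.) In a rack nest, its foot 6 mm above the table.
- short_cell_mid (a point): Centre of the short glass cell, same build but 36 mm tall (foot likewise 6 mm above the table); stays in its nest.
- rack: Grey plastic rack fixed on the table, 70 mm in x, 150 mm in y, 16 mm high; origin at the centre of its underside. Two equal nests at y = -38 and +38 mm, each 27 x 19 mm and 10 mm deep, loosely hold one cell each (either cell in either nest), frosted faces towards the rack's +x and -x.
- post: White nylon spacer post, 17 mm across, 60 mm tall, standing; leave alone. Origin under its centre.
- collar: Metal shaft collar, 30 mm across, 12 mm high; leave alone. Origin under its centre.
- jar: Clear jar with a screw lid, 57 mm across, 75 mm tall; leave alone. Origin under its centre.

How it is judged (in metres and radians):
On the way, in this order (a step that is already met when the one before it is completed fails the run):
1. the shutter is fully open, the tall cell still in its nest (value of joint shutter above 0.024 m and distance of tall_cell_mid from where it was at the start of the episode below 0.015 m), for 0.2 s.
2. the tall cell is lifted clear of the rack (height (world z) of tall_cell_mid above 0.055 m), for 0.2 s.
At the end, for the whole second after the job is handed in: Shutter over 24 of 30 mm open; the tall cell's middle within 6 mm sideways, 8 mm in height, 14 mm along the beam of the beam's middle, upright and square within 10 degrees, still, gripped on both frosted faces only, clear of gauge and shutter; short cell moved under 20 mm (value of joint shutter above 0.024 m and x of tall_cell_mid in the frame of beam_mid between -0.006 and 0.006 m and y of tall_cell_mid in the frame of beam_mid between -0.014 and 0.014 m and z of tall_cell_mid in the frame of beam_mid between -0.008 and 0.008 m and angle between the y axis of tall_cell_mid and the y axis of beam_mid, either way round below 0.17 rad and angle between tall_cell_mid's own z axis and vertical below 0.17 rad and contact force between the fingers and tall_cell_c1 above 1 N and contact force between the fingers and tall_cell_c2 above 1 N and contact force between the fingers and tall_cell_c0 below 1 N and contact force between tall_cell and gauge below 0.3 N and linear speed of tall_cell below 0.03 m/s and distance of short_cell_mid from where it was at the start of the episode below 0.02 m); the arm keeps its last pose, push and grip.
It fails at once if the fingers press on the glass of the tall cell, not the frosted faces (contact force between the fingers and tall_cell_c0 above 1 N).
It fails at once if the short cell is taken out or knocked (distance of short_cell_mid from where it was at the start of the episode above 0.02 m).
It fails at once if a bystander is pushed away (distance of any of post, collar, jar from where it was at the start of the episode above 0.03 m).
It also fails if it takes over 45 s, if anything falls off the work surface, if the arm or the gripper's body presses on something with over 40 N, if the wrist force passes 120 N, or if a joint passes its speed limit or range.

## Working session

There is one attempt and no reset: what is moved stays moved. The work goes in short steps, Python scripts to look and compute and a tool call to move; the robot and the scene stay as the last step left them, time stands still between calls to the robot, and variables do not carry over. Pictures are saved under pics/ and viewed, at most 10 in all, crops included, and the job is handed in when it is done.

Besides the shell and the picture viewer there is one more tool, called after "Call:" in YAML: its name, and indented under it one key for each argument. play_rows: Moves the arm, as the interface text tells. Shift numbers are shares of 0.15 m and turn numbers shares of 0.08 rad, none past 1 either way. Its arguments: {"type":"object","properties":{"rows":{"type":"array"},"squeeze":{"type":"number"}},"required":["rows"]}

```bash
mkdir -p pics; python3 - <<'E'
from plant import r
import cv2,numpy as np,pickle
s=r.get_state();print(s)
d={}
for n in("scene","side","wrist"):
    c=r.capture(n);d[n]=c;cv2.imwrite(f"pics/{n}0.png",c["image"])
    print(n,{k:(np.round(v,4).tolist() if k!="image" else 0) for k,v in c.items()})
pickle.dump(d,open("cap0.pkl","wb"))
E
```

```text
{'time_s': 0.0, 'joints': array([ 8.70382569e+01,  2.05913005e+01,  6.32496832e-01, -2.02442385e-02,
       -7.01361923e+01, -1.65066500e+01]), 'qd': array([ 0.01287738,  0.05396125,  0.04551604, -0.0509871 , -0.04845101,
       -0.05518091]), 'joint_torque': array([ 7.02877533e-04, -5.82715344e+01,  2.93062645e+01,  6.99704692e+00,
        6.97860582e-03, -1.33429407e-04]), 'tcp_pos': array([0.22483215, 0.63592045, 0.22561413]), 'eef_rot': array([ 1.79903512e+02, -8.74706944e-03, -1.94752802e+01]), 'contact_force': array([ 0.28642693, -0.44119742, -0.20978142]), 'moment': array([-0.0403543 , -0.00804594,  0.01528533]), 'gripper_force': 0.0, 'gripper_width': 0.08766943032787124}
scene {'image': 0, 'fx': 576.3258, 'fy': 576.3258, 'cx': 306.8491, 'cy': 234.4546, 'R': [[0.6997, -0.7142, 0.0174], [-0.4633, -0.4721, -0.75], [0.5439, 0.5168, -0.6612]], 't': [-0.3267, 0.4077, 0.6495]}
side {'image': 0, 'fx': 477.5581, 'fy': 477.5581, 'cx': 326.1351, 'cy': 237.718, 'R': [[-0.9816, -0.1905, 0.0131], [-0.1159, 0.5402, -0.8335], [0.1517, -0.8197, -0.5524]], 't': [0.5864, 0.0977, 0.9046]}
wrist {'image': 0, 'fx': 382.0616, 'fy': 382.0616, 'cx': 312.7007, 'cy': 234.3227, 'T_tool_cam': [[-0.0004, -0.9684, -0.2493, 0.0663], [1.0, -0.0003, -0.0003, -0.0008], [0.0002, -0.2493, 0.9684, -0.1583], [0.0, 0.0, 0.0, 1.0]]}
```

View pics/scene0.png

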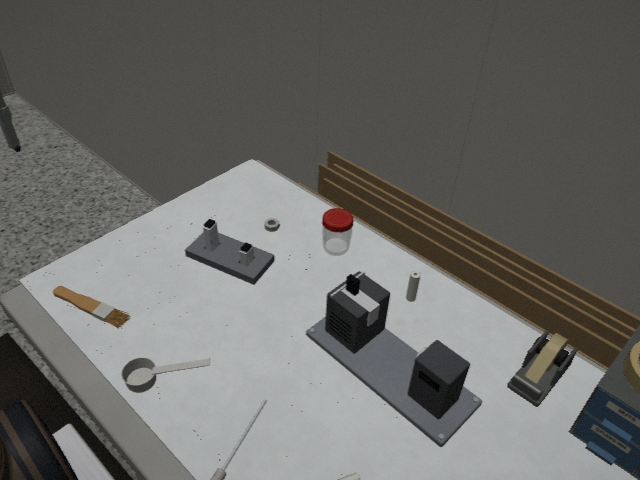

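View pics/side0.png

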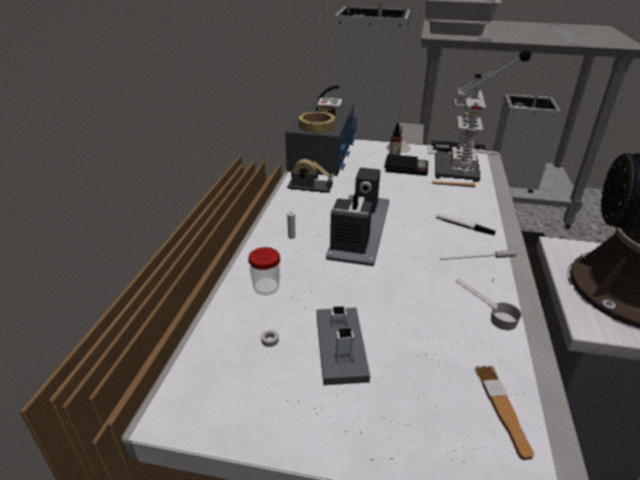

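The scene view shows the rack at (230,255), with the tall cell at (210,235) and the short cell at (246,254). The gauge is at (395,375), with its lamp at (355,310), tab at (352,284) and receiver at (438,380). The jar is at (338,232), the post at (413,287) and the collar at (272,224). The side view shows the rack at (342,345) and the gauge at (360,215). I'll enlarge these areas next.

```bash
python3 - <<'E'
import cv2,numpy as np,pickle
d=pickle.load(open("cap0.pkl","rb"))
def crop(n,x0,y0,x1,y1,k,step):
    im=cv2.resize(d[n]["image"][y0:y1,x0:x1],None,fx=k,fy=k,interpolation=cv2.INTER_CUBIC)
    im=cv2.convertScaleAbs(im,alpha=1.3,beta=20)
    for x in range((x0//step+1)*step,x1,step):
        cv2.line(im,((x-x0)*k,0),((x-x0)*k,6),(0,255,255),1);cv2.putText(im,str(x),((x-x0)*k-12,18),0,.38,(0,255,255),1)
    for y in range((y0//step+1)*step,y1,step):
        cv2.line(im,(0,(y-y0)*k),(6,(y-y0)*k),(0,255,255),1);cv2.putText(im,str(y),(8,(y-y0)*k+4),0,.38,(0,255,255),1)
    return im
cv2.imwrite("pics/a.png",crop("scene",300,265,490,445,3,20)[:600])
B=np.zeros((600,800,3),np.uint8)
def put(im,x,y): 
    h,w=im.shape[:2];h=min(h,600-y);w=min(w,800-x);B[y:y+h,x:x+w]=im[:h,:w]
put(crop("scene",180,212,280,286,4,10),0,0)
put(crop("side",310,295,375,385,5,10),405,0)
put(crop("side",322,165,397,264,3,10),0,300)
cv2.imwrite("pics/b.png",B)
E
```

```text
(no output)
```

View pics/a.png

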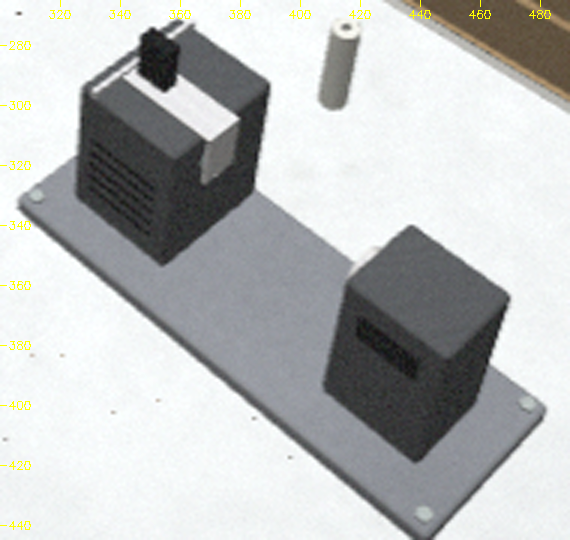

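View pics/b.png

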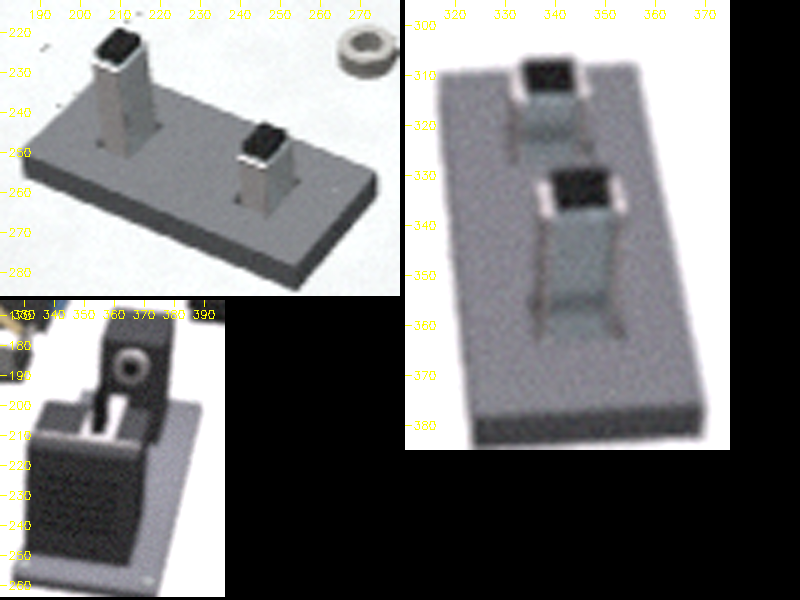

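In crop a the base corners are at (306.7,332.7), (441.7,442.7) and (481.7,401), with the tab top near (353,279). In crop b the tall stopper is at (210,223) in scene and (345,331) in side; the rack corners are clear in both. I'll fit the poses from these points.

```bash
cat > h.py <<'E'
import numpy as np,pickle
from scipy.optimize import least_squares
d=pickle.load(open("cap0.pkl","rb"))
def proj(n,X):
    c=d[n];p=c["R"]@np.asarray(X)+c["t"];return np.array([c["fx"]*p[0]/p[2]+c["cx"],c["fy"]*p[1]/p[2]+c["cy"]])
def W(q,p):
    c,s=np.cos(q[2]),np.sin(q[2]);return np.array([q[0]+c*p[0]-s*p[1],q[1]+s*p[0]+c*p[1],p[2]])
E
python3 - <<'E'
from h import *
G=[("scene",-50,135,12,306.7,332.7),("scene",-50,-135,12,441.7,442.7),("scene",50,-135,12,481.7,401),
("scene",-28,42,100,359.3,317.7),("scene",46,42,100,390,293.3),("scene",-25,-46,100,416.7,360),("scene",25,-46,100,437,340.3),
("side",50,135,12,327,259.3),("side",-50,135,12,374.7,262.3),("side",-50,-135,12,389.3,199.3)]
K=[("scene",-35,75,16,185.5,252.5),("scene",35,-75,16,274.3,256.5),("scene",-35,-75,16,254.5,278.3),
("side",35,-75,16,317,309),("side",-35,-75,16,356.4,307.6),("side",35,75,16,323.6,378.6),("side",-35,75,16,370,375.6)]
def fit(P,x0):
    f=lambda q:np.concatenate([proj(p[0],W(q,np.array(p[1:4])/1e3))-p[4:] for p in P])
    s=least_squares(f,x0);print(s.x[:2].round(4),np.degrees(s.x[2]).round(2));print(f(s.x).reshape(-1,2).round(1).tolist());return s.x
g=fit(G,[.6,.1,0]);k=fit(K,[.6,.5,0])
def ray(n,u,v,z):
    f=lambda a:proj(n,[a[0],a[1],z])-[u,v];return least_squares(f,[.6,.2]).x
def inf(q,p):
    c,s=np.cos(q[2]),np.sin(q[2]);e=p-q[:2];return (np.array([c*e[0]+s*e[1],-s*e[0]+c*e[1]])*1e3).round(1)
t=ray("scene",353,279,.132);print("tab",t,inf(g,t))
for n,a in dict(tall=[("scene",210.3,222.8,.072),("side",345.4,331,.072)],short=[("scene",246.3,246,.048),("side",339,309.5,.048)]).items():
    for b in a:
        w=ray(*b);print(n,w.round(4),inf(k,w))
for n,a in dict(jar=("scene",338,214,.075),post=("scene",414.3,274.3,.06),collar=("scene",272,223,.012)).items(): print(n,ray(*a).round(3))
print("tall nest",W(k,[0,.038,0]),"tab0",W(g,[0,.088,0]))
pickle.dump((g,k),open("fit.pkl","wb"))
E
```

```text
[ 0.5395 -0.1054] -1.02
[[-2.4, -0.8], [1.7, 2.4], [2.0, -0.7], [2.0, 3.7], [3.8, 1.8], [-5.4, -3.7], [-3.8, -4.1], [-0.8, -4.5], [0.8, -0.8], [-0.2, -1.7]]
[0.523  0.2557] 16.04
[[-1.5, -2.6], [-0.5, -1.8], [-1.3, 0.4], [-0.7, -0.8], [0.0, -1.4], [-0.1, -1.5], [0.7, -1.4]]
tab [ 0.54268777 -0.01759928] [ 1.7 87.8]
tall [0.5136 0.2893] [ 0.2 34.9]
tall [0.5124 0.2939] [ 0.4 39.7]
short [0.5353 0.2186] [  1.6 -39.1]
short [0.5333 0.2235] [  1.  -33.7]
jar [0.693 0.144]
post [ 0.68 -0.04]
collar [0.639 0.265]
tall nest [0.51252597 0.29220998 0.        ] tab0 [ 0.54102124 -0.01738582  0.        ]
```

```bash
python3 - <<'E'
from h import *
G=[("scene",-50,135,12,306.7,332.7),("scene",-50,-135,12,441.7,442.7),("scene",50,-135,12,481.7,401),
("scene",-28,'L',100,359.3,317.7),("scene",46,'L',100,390,293.3),("scene",-25,'R',100,416.7,360),("scene",25,'R',100,437,340.3),
("side",-50,135,12,374.7,262.3),("side",-50,-135,12,389.3,199.3),("scene",0,88,132,353,279)]
def f(q):
    o=[]
    for p in G:
        y={'L':q[3],'R':q[4]}.get(p[2],p[2]/1e3 if not isinstance(p[2],str) else 0)
        x=p[1]/1e3+(q[5] if p[3]==132 else 0)
        o.append(proj(p[0],W(q,[x,y,p[3]/1e3]))-p[4:])
    return np.concatenate(o)
s=least_squares(f,[.54,-.1,0,.05,-.05,0]);print(s.x.round(4),np.degrees(s.x[2]));print(f(s.x).reshape(-1,2).round(1).tolist())
k=pickle.load(open("fit.pkl","rb"))[1];pickle.dump((s.x,k),open("fit.pkl","wb"))
E
```

```text
[ 0.5399 -0.1043 -0.027   0.0474 -0.0554  0.0009] -1.548919868698936
[[-2.3, -1.9], [0.3, 2.0], [1.3, -0.6], [-1.1, 0.7], [1.0, -0.7], [-0.7, -0.1], [1.1, -0.6], [-0.2, -0.5], [0.1, -1.4], [-0.4, -0.6]]
```

The gauge is at (0.540, -0.104) with yaw -1.5° and residuals of about 1–2 px. The tab is at about (0.542, -0.017). The rack has yaw 16°, and the tall cell is at about (0.5125, 0.292). I'll plan the moves with a short helper.

```bash
cat > plan.py <<'E'
import sys,numpy as np
from scipy.spatial.transform import Rotation as Ro
from plant import r
# usage: plan.py x y z yaw n  -> rows (slide, rotvec) from the measured pose, level tool
g=[float(a) for a in sys.argv[1:6]];n=int(g[4]);s=r.get_state()
p=np.array(s["tcp_pos"]);R=Ro.from_euler("xyz",s["eef_rot"],degrees=True);Rg=Ro.from_euler("xyz",[180,0,g[3]],degrees=True)
print(s["time_s"],p.round(4),np.round(s["eef_rot"],2),np.round(s["contact_force"],1),round(s["gripper_width"],4))
for i in range(n):
    k=n-i;sl=np.round(R.inv().apply((np.array(g[:3])-p)/k)/.15,3);dr=np.round((R.inv()*Rg).as_rotvec()/k/.08,2)
    p=p+R.apply(sl*.15);R=R*Ro.from_rotvec(dr*.08);print(sl.tolist(),dr.tolist())
print("end",p.round(4),R.as_euler("xyz",degrees=True).round(2))
E
python3 plan.py 0.542 -0.017 0.215 -91.5 16
```

```text
0.15 [0.2249 0.6361 0.2259] [ 1.7993e+02 -1.0000e-02 -1.9470e+01] [ 0.4 -0.5 -0.8] 0.0877
[0.215, 0.212, 0.005] [0.0, -0.0, 0.98]
[0.231, 0.195, 0.005] [0.0, -0.0, 0.98]
[0.246, 0.176, 0.005] [0.0, -0.0, 0.98]
[0.259, 0.157, 0.005] [0.0, -0.0, 0.98]
[0.27, 0.136, 0.005] [0.0, -0.0, 0.98]
[0.28, 0.114, 0.005] [0.0, -0.0, 0.98]
[0.288, 0.092, 0.005] [0.0, -0.0, 0.98]
[0.295, 0.069, 0.005] [0.0, -0.0, 0.98]
[0.299, 0.046, 0.005] [0.0, -0.0, 0.98]
[0.302, 0.022, 0.005] [0.0, -0.0, 0.98]
[0.302, -0.002, 0.005] [0.0, -0.0, 0.99]
[0.302, -0.025, 0.004] [0.0, -0.0, 0.98]
[0.298, -0.049, 0.005] [0.0, -0.0, 0.99]
[0.294, -0.073, 0.004] [0.0, -0.01, 0.98]
[0.287, -0.095, 0.004] [0.0, -0.0, 0.99]
[0.279, -0.118, 0.005] [0.0, -0.01, 0.98]
end [ 0.542 -0.017  0.215] [ 1.7998e+02  2.0000e-02 -9.1480e+01]
```

Call:
play_rows:
  rows:
    - {"slide": [0.215,0.21,0.005],"delta_rot": [0,0,0.98],"fingers": 1}
    - {"slide": [0.23,0.195,0.005],"delta_rot": [0,0,0.98],"fingers": 1}
    - {"slide": [0.245,0.175,0.005],"delta_rot": [0,0,0.98],"fingers": 1}
    - {"slide": [0.26,0.155,0.005],"delta_rot": [0,0,0.98],"fingers": 1}
    - {"slide": [0.27,0.135,0.005],"delta_rot": [0,0,0.98],"fingers": 1}
    - {"slide": [0.28,0.115,0.005],"delta_rot": [0,0,0.98],"fingers": 1}
    - {"slide": [0.29,0.09,0.005],"delta_rot": [0,0,0.98],"fingers": 1}
    - {"slide": [0.295,0.07,0.005],"delta_rot": [0,0,0.98],"fingers": 1}

```text
time_s: 1.15
tcp_pos: [0.3843, 0.309, 0.2205]
eef_rot: [180.0, 0.0, -55.5]
contact_force: [0.4, 0.7, 1.2]
gripper_width: 0.0877
gripper_force: 0.0
```

Call:
play_rows:
  rows:
    - {"slide": [0.3,0.045,0.005],"delta_rot": [0,0,0.98],"fingers": 1}
    - {"slide": [0.3,0.02,0.005],"delta_rot": [0,0,0.98],"fingers": 1}
    - {"slide": [0.3,0,0.005],"delta_rot": [0,0,0.98],"fingers": 1}
    - {"slide": [0.3,-0.025,0.005],"delta_rot": [0,0,0.98],"fingers": 1}
    - {"slide": [0.3,-0.05,0.005],"delta_rot": [0,0,0.98],"fingers": 1}
    - {"slide": [0.295,-0.075,0.005],"delta_rot": [0,0,0.98],"fingers": 1}
    - {"slide": [0.285,-0.095,0.005],"delta_rot": [0,0,0.98],"fingers": 1}
    - {"slide": [0.28,-0.12,0.005],"delta_rot": [0,0,0.98],"fingers": 1}

```text
time_s: 2.15
tcp_pos: [0.5439, -0.0167, 0.2145]
eef_rot: [180.0, 0.0, -91.5]
contact_force: [0.6, 0.3, 0.1]
gripper_width: 0.0875
gripper_force: 0.0
```

Call:
play_rows:
  rows:
    - {"slide": [0,0,0],"delta_rot": [0,0,0],"fingers": 0.2}
    - {"slide": [0,0,0],"delta_rot": [0,0,0],"fingers": 0.2}
    - {"slide": [0,0,0],"delta_rot": [0,0,0],"fingers": 0.2}

```text
time_s: 2.52
tcp_pos: [0.5432, -0.0146, 0.2147]
eef_rot: [-180.0, 0.0, -91.3]
contact_force: [0.4, -0.8, 0.3]
gripper_width: 0.0633
gripper_force: 0.0
```

```bash
cat > wr.py <<'E'
import sys,cv2,pickle
from plant import r
s=r.get_state();c=r.capture("wrist");pickle.dump((s,c),open(sys.argv[1]+".pkl","wb"));cv2.imwrite(f"pics/{sys.argv[1]}.png",c["image"])
E
python3 wr.py w1; python3 plan.py 0.542 -0.017 0.114 -91.5 3
```

```text
2.575 [ 0.5433 -0.0145  0.2147] [-1.7999e+02  1.0000e-02 -9.1250e+01] [0.2 0.8 0.7] 0.059
[0.006, 0.003, 0.224] [-0.0, 0.0, 0.02]
[0.006, 0.003, 0.224] [-0.0, 0.0, 0.02]
[0.005, 0.002, 0.224] [-0.0, 0.0, 0.01]
end [ 0.542  -0.017   0.1139] [-1.7999e+02  1.0000e-02 -9.1480e+01]
```

View pics/w1.png

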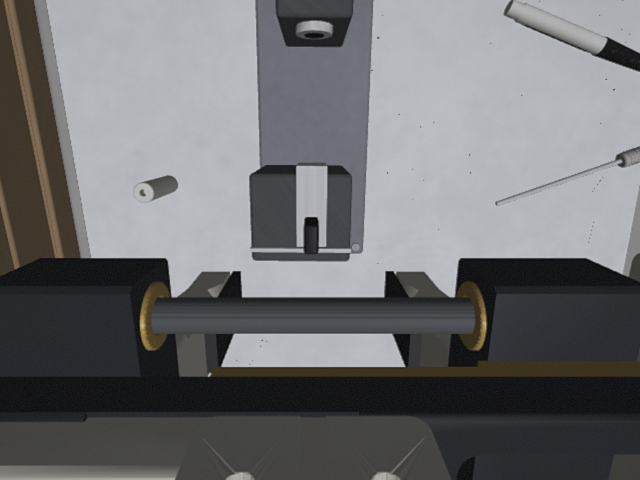

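The wrist view shows the tab at (311, 217–252), between the fingers' columns, with the receiver above it at (315,20).

```bash
cat >> h.py <<'E'
from scipy.spatial.transform import Rotation as Ro
def wray(f,u,v,z):
    s,c=pickle.load(open(f"{f}.pkl","rb"));T=np.eye(4);T[:3,:3]=Ro.from_euler("xyz",s["eef_rot"],degrees=True).as_matrix();T[:3,3]=s["tcp_pos"]
    M=T@c["T_tool_cam"];dd=M[:3,:3]@[(u-c["cx"])/c["fx"],(v-c["cy"])/c["fy"],1];o=M[:3,3];return (o+dd*(z-o[2])/dd[2]).round(4)
E
python3 - <<'E'
from h import *
for n,u,v,z in [("tabtop near",311,224,.132),("tab far",311,252,.132),("tab left",305,240,.132),("tab right",318,240,.132),("post",145,190,.06),("lampfarL",250,259,.1),("lampfarR",350,260,.1),("baseL",259,120,.012),("baseR",368,120,.012)]: print(n,wray("w1",u,v,z))
E
```

```text
tabtop near [ 0.544  -0.0253  0.132 ]
tab far [ 0.5444 -0.0063  0.132 ]
tab left [ 0.5481 -0.0146  0.132 ]
tab right [ 0.5396 -0.0144  0.132 ]
post [ 0.6804 -0.0404  0.06  ]
lampfarL [0.5907 0.008  0.1   ]
lampfarR [0.5157 0.0105 0.1   ]
baseL [ 0.59   -0.0954  0.012 ]
baseR [ 0.4913 -0.0932  0.012 ]
```

Call:
play_rows:
  rows:
    - {"slide": [0.005,-0.003,0.228],"delta_rot": [0,0,0],"fingers": 0.2}
    - {"slide": [0.005,-0.003,0.228],"delta_rot": [0,0,0],"fingers": 0.2}
    - {"slide": [0,0,0.228],"delta_rot": [0,0,0],"fingers": 0.2}
    - {"slide": [0,0,0],"delta_rot": [0,0,0],"fingers": 0.2}
    - {"slide": [0,0,0],"delta_rot": [0,0,0],"fingers": -1}
    - {"slide": [0,0,0],"delta_rot": [0,0,0],"fingers": -1}
    - {"slide": [0,0,0],"delta_rot": [0,0,0],"fingers": -1}
    - {"slide": [0,0,0],"delta_rot": [0,0,0],"fingers": -1}
  squeeze: 8

```text
time_s: 3.58
tcp_pos: [0.5447, -0.0168, 0.1126]
eef_rot: [-179.9, 0.0, -91.3]
contact_force: [0.1, 0.5, -0.2]
gripper_width: 0.0182
gripper_force: 0.0
```

Call:
play_rows:
  rows:
    - {"slide": [0,0,0],"delta_rot": [0,0,0],"fingers": -1}
    - {"slide": [0,0,0],"delta_rot": [0,0,0],"fingers": -1}

```text
time_s: 3.82
tcp_pos: [0.5445, -0.0168, 0.1122]
eef_rot: [-180.0, 0.0, -91.3]
contact_force: [-0.8, 0.0, 2.2]
gripper_width: 0.0099
gripper_force: 8.0
```

The tab is gripped at width 9.9 mm. Now I'll slide it along +x.

Call:
play_rows:
  rows:
    - {"slide": [0,-0.05,0],"delta_rot": [0,0,0],"fingers": -1}
    - {"slide": [0,-0.05,0],"delta_rot": [0,0,0],"fingers": -1}
    - {"slide": [0,-0.05,0],"delta_rot": [0,0,0],"fingers": -1}
    - {"slide": [0,0,0],"delta_rot": [0,0,0],"fingers": -1}

```text
time_s: 4.32
tcp_pos: [0.5685, -0.0175, 0.1122]
eef_rot: [-179.9, -0.0, -91.3]
contact_force: [1.3, -1.1, 3.5]
gripper_width: 0.01
gripper_force: 8.0
```

Call:
play_rows:
  rows:
    - {"slide": [0,-0.02,0],"delta_rot": [0,0,0],"fingers": -1}
    - {"slide": [0,-0.01,0],"delta_rot": [0,0,0],"fingers": -1}
    - {"slide": [0,0,0],"delta_rot": [0,0,0],"fingers": -1}

```text
time_s: 4.7
tcp_pos: [0.5717, -0.0176, 0.1122]
eef_rot: [-180.0, -0.0, -91.3]
contact_force: [-1.0, -1.0, 4.8]
gripper_width: 0.0095
gripper_force: 8.0
```

Call:
play_rows:
  rows:
    - {"slide": [0,-0.013,0],"delta_rot": [0,0,0],"fingers": -1}
    - {"slide": [0,0,0],"delta_rot": [0,0,0],"fingers": -1}

```text
time_s: 4.95
tcp_pos: [0.5735, -0.0176, 0.1122]
eef_rot: [-180.0, -0.0, -91.3]
contact_force: [-1.6, -0.9, 6.2]
gripper_width: 0.0099
gripper_force: 8.0
```

Call:
play_rows:
  rows:
    - {"slide": [0,-0.013,0],"delta_rot": [0,0,0],"fingers": -1}
    - {"slide": [0,0,0],"delta_rot": [0,0,0],"fingers": -1}

```text
time_s: 5.2
tcp_pos: [0.5736, -0.0177, 0.112]
eef_rot: [179.8, -0.0, -91.4]
contact_force: [-8.5, 2.1, 11.3]
gripper_width: 0.0101
gripper_force: 8.0
```

Call:
play_rows:
  rows:
    - {"slide": [0,-0.013,0],"delta_rot": [0,0,0],"fingers": -1}
    - {"slide": [0,0,0],"delta_rot": [0,0,0],"fingers": -1}

```text
time_s: 5.45
tcp_pos: [0.5737, -0.0179, 0.1114]
eef_rot: [179.6, -0.0, -91.4]
contact_force: [-13.1, 2.2, 12.7]
gripper_width: 0.0102
gripper_force: 8.0
```

The shutter is at its stop: TCP x is 0.5736 with -13 N. Now I'll open the fingers and lift.

Call:
play_rows:
  rows:
    - {"slide": [0,0.02,0],"delta_rot": [0,0,0],"fingers": -0.4}
    - {"slide": [0,0,0],"delta_rot": [0,0,0],"fingers": -0.3}
    - {"slide": [0,0,0],"delta_rot": [0,0,0],"fingers": -0.3}
    - {"slide": [0,0,-0.2],"delta_rot": [0,0,0],"fingers": -0.3}
    - {"slide": [0,0,-0.3],"delta_rot": [0,0,0],"fingers": 1}
    - {"slide": [0,0,-0.3],"delta_rot": [0,0,0],"fingers": 1}

```text
time_s: 6.2
tcp_pos: [0.5743, -0.0176, 0.233]
eef_rot: [180.0, -0.0, -91.3]
contact_force: [0.7, 0.8, 0.3]
gripper_width: 0.0452
gripper_force: 0.0
```

```bash
python3 wr.py w2; python3 plan.py 0.5125 0.292 0.2 -74 7
```

```text
6.25 [ 0.5772 -0.0177  0.24  ] [-1.7949e+02  2.0000e-02 -9.1280e+01] [ 2.3 -0.3  8.1] 0.0496
[-0.293, 0.069, 0.038] [-0.02, -0.0, -0.54]
[-0.296, 0.056, 0.038] [-0.01, -0.0, -0.54]
[-0.298, 0.043, 0.038] [-0.02, -0.0, -0.54]
[-0.3, 0.03, 0.038] [-0.01, -0.0, -0.54]
[-0.301, 0.017, 0.037] [-0.02, -0.0, -0.54]
[-0.302, 0.003, 0.038] [-0.01, -0.01, -0.54]
[-0.301, -0.01, 0.037] [-0.02, -0.0, -0.53]
end [0.5126 0.292  0.2001] [ 1.7999e+02 -1.0000e-02 -7.4000e+01]
```

View pics/w2.png

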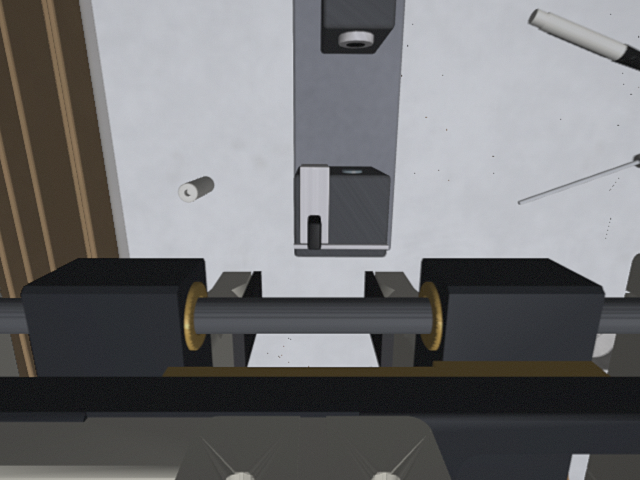

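The shutter is open: the white strip has moved to the +x side at (314,190) and the lens shows at (352,170). Next is the rack.

Call:
play_rows:
  rows:
    - {"slide": [-0.293,0.07,0.038],"delta_rot": [0,0,-0.54],"fingers": 1}
    - {"slide": [-0.296,0.056,0.038],"delta_rot": [0,0,-0.54],"fingers": 1}
    - {"slide": [-0.298,0.043,0.038],"delta_rot": [0,0,-0.54],"fingers": 1}
    - {"slide": [-0.3,0.03,0.038],"delta_rot": [0,0,-0.54],"fingers": 1}
    - {"slide": [-0.3,0.017,0.037],"delta_rot": [0,0,-0.54],"fingers": 1}
    - {"slide": [-0.3,0.003,0.037],"delta_rot": [0,0,-0.54],"fingers": 1}
    - {"slide": [-0.2,-0.01,0.037],"delta_rot": [0,0,-0.54],"fingers": 1}
    - {"slide": [0,0,0],"delta_rot": [0,0,0],"fingers": 1}

```text
time_s: 7.25
tcp_pos: [0.5126, 0.2789, 0.1915]
eef_rot: [179.9, -0.0, -73.9]
contact_force: [0.2, 0.1, 0.8]
gripper_width: 0.0877
gripper_force: 0.0
```

```bash
python3 wr.py w3; python3 plan.py 0.5125 0.292 0.2 -74 1
```

```text
7.3 [0.5129 0.2778 0.1918] [ 1.7996e+02 -3.0000e-02 -7.3940e+01] [-0.7 -1.   0.3] 0.0878
[-0.091, -0.024, -0.055] [0.01, -0.01, 0.01]
end [0.5126 0.2919 0.2001] [-1.800e+02  2.000e-02 -7.398e+01]
```

View pics/w3.png

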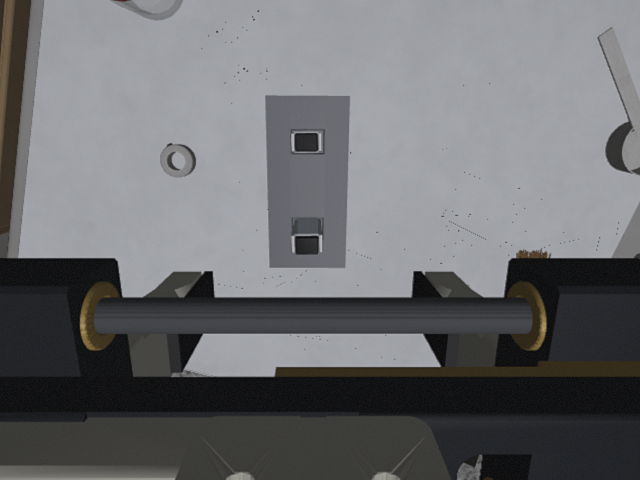

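The rack is square in the wrist view. The tall stopper is at (307,244) and the short one at (308,142).

```bash
python3 - <<'E'
from h import *
for n,u,v,z in [("tall",307,245,.072),("tallL",291,245,.066),("tallR",323,245,.066),("short",307.5,142,.048),("rTL",266,96,.016),("rTR",350,96,.016),("rBL",270,268,.016),("rBR",345.5,267,.016)]: print(n,wray("w3",u,v,z))
a=wray("w3",307,245,.072)-wray("w3",307.5,142,.048);print(np.degrees(np.arctan2(-a[0],a[1])))
E
```

```text
tall [0.513  0.2936 0.072 ]
tallL [0.5244 0.2987 0.066 ]
tallR [0.5007 0.2918 0.066 ]
short [0.5336 0.2211 0.048 ]
rTL [0.5769 0.1957 0.016 ]
rTR [0.5103 0.1764 0.016 ]
rBL [0.5361 0.34   0.016 ]
rBR [0.4694 0.3197 0.016 ]
15.86185919392154
```

Call:
play_rows:
  rows:
    - {"slide": [-0.097,-0.029,0],"delta_rot": [0,0,0.01],"fingers": 1}
    - {"slide": [0,0,0.25],"delta_rot": [0,0,0],"fingers": 1}
    - {"slide": [0,0,0.25],"delta_rot": [0,0,0],"fingers": 1}
    - {"slide": [0,0,0.25],"delta_rot": [0,0,0],"fingers": 1}
    - {"slide": [0,0,0.25],"delta_rot": [0,0,0],"fingers": 1}
    - {"slide": [0,0,0.1],"delta_rot": [0,0,0],"fingers": 1}
    - {"slide": [0,0,0],"delta_rot": [0,0,0],"fingers": 1}
    - {"slide": [0,0,0],"delta_rot": [0,0,0],"fingers": 1}

```text
time_s: 8.3
tcp_pos: [0.5143, 0.293, 0.029]
eef_rot: [-179.9, 0.1, -74.1]
contact_force: [0.1, 0.2, -0.1]
gripper_width: 0.087
gripper_force: 0.0
```

```bash
python3 wr.py w4;python3 plan.py 0.513 0.293 0.025 -74 1
```

```text
8.35 [0.5143 0.2931 0.0291] [-1.7986e+02  7.0000e-02 -7.4060e+01] [-0.  -0.3 -0.1] 0.0877
[-0.002, 0.008, 0.027] [-0.03, 0.01, -0.01]
end [0.5131 0.293  0.0251] [ 1.800e+02  2.000e-02 -7.401e+01]
```

View pics/w4.png

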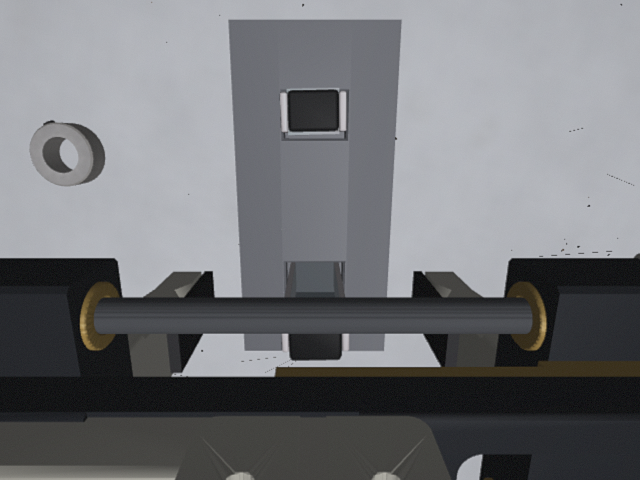

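The tall cell is centred between the fingers at column 316 and the pads clear the rack. Closing now.

Call:
play_rows:
  rows:
    - {"slide": [0,0.007,0.025],"delta_rot": [0,0,0],"fingers": 1}
    - {"slide": [0,0,0],"delta_rot": [0,0,0],"fingers": -1}
    - {"slide": [0,0,0],"delta_rot": [0,0,0],"fingers": -1}
    - {"slide": [0,0,0],"delta_rot": [0,0,0],"fingers": -1}
    - {"slide": [0,0,0],"delta_rot": [0,0,0],"fingers": -1}
    - {"slide": [0,0,0],"delta_rot": [0,0,0],"fingers": -1}
    - {"slide": [0,0,0],"delta_rot": [0,0,0],"fingers": -1}
    - {"slide": [0,0,0],"delta_rot": [0,0,0],"fingers": -1}
  squeeze: 12

```text
time_s: 9.35
tcp_pos: [0.5124, 0.292, 0.0238]
eef_rot: [-180.0, 0.0, -74.1]
contact_force: [1.4, -0.5, -2.3]
gripper_width: 0.024
gripper_force: 12.0
```

Call:
play_rows:
  rows:
    - {"slide": [0,0,0],"delta_rot": [0,0,0],"fingers": -1}
    - {"slide": [0,0,0],"delta_rot": [0,0,0],"fingers": -1}

```text
time_s: 9.6
tcp_pos: [0.5125, 0.292, 0.0238]
eef_rot: [-180.0, 0.0, -74.1]
contact_force: [0.8, 0.1, 0.0]
gripper_width: 0.0238
gripper_force: 12.0
```

Call:
play_rows:
  rows:
    - {"slide": [0,0,-0.05],"delta_rot": [0,0,0],"fingers": -1}
    - {"slide": [0,0,-0.1],"delta_rot": [0,0,0],"fingers": -1}
    - {"slide": [0,0,-0.2],"delta_rot": [0,0,0],"fingers": -1}
    - {"slide": [0,0,-0.25],"delta_rot": [0,0,0],"fingers": -1}
    - {"slide": [0,0,-0.25],"delta_rot": [0,0,0],"fingers": -1}
    - {"slide": [0,0,-0.25],"delta_rot": [0,0,0],"fingers": -1}
    - {"slide": [0,0,0],"delta_rot": [0,0,0],"fingers": -1}

```text
time_s: 10.48
tcp_pos: [0.5135, 0.293, 0.1935]
eef_rot: [-179.7, 0.2, -74.0]
contact_force: [0.3, -0.7, -0.7]
gripper_width: 0.0237
gripper_force: 12.0
```

```bash
python3 plan.py 0.5415 -0.104 0.19 -91.4 15
```

```text
10.475 [0.5135 0.293  0.1935] [-1.7966e+02  1.7000e-01 -7.4030e+01] [ 0.3 -0.7 -0.7] 0.0237
[0.173, 0.037, 0.001] [-0.0, 0.0, 0.25]
[0.174, 0.033, 0.001] [-0.0, 0.0, 0.25]
[0.174, 0.03, 0.001] [-0.01, 0.0, 0.25]
[0.175, 0.026, 0.001] [-0.0, 0.0, 0.25]
[0.175, 0.023, 0.001] [-0.01, 0.0, 0.25]
[0.176, 0.019, 0.001] [-0.0, 0.0, 0.25]
[0.176, 0.015, 0.001] [-0.01, 0.01, 0.25]
[0.177, 0.012, 0.001] [-0.0, 0.0, 0.25]
[0.177, 0.008, 0.001] [-0.01, 0.01, 0.26]
[0.177, 0.005, 0.001] [-0.0, 0.0, 0.25]
[0.177, 0.001, 0.001] [-0.01, 0.01, 0.26]
[0.177, -0.002, 0.001] [-0.0, 0.0, 0.25]
[0.176, -0.006, 0.001] [-0.01, 0.01, 0.26]
[0.177, -0.009, 0.001] [-0.0, 0.0, 0.25]
[0.176, -0.013, 0.002] [-0.01, 0.01, 0.26]
end [ 0.5414 -0.104   0.1899] [179.98  -0.   -91.41]
```

Call:
play_rows:
  rows:
    - {"slide": [0.1,0.025,0],"delta_rot": [0,0,0.25],"fingers": -1}
    - {"slide": [0.17,0.034,0],"delta_rot": [0,0,0.25],"fingers": -1}
    - {"slide": [0.175,0.03,0],"delta_rot": [0,0,0.25],"fingers": -1}
    - {"slide": [0.175,0.026,0],"delta_rot": [0,0,0.25],"fingers": -1}
    - {"slide": [0.175,0.023,0],"delta_rot": [0,0,0.25],"fingers": -1}
    - {"slide": [0.175,0.019,0],"delta_rot": [0,0,0.25],"fingers": -1}
    - {"slide": [0.175,0.015,0],"delta_rot": [0,0,0.25],"fingers": -1}
    - {"slide": [0.175,0.012,0],"delta_rot": [0,0,0.25],"fingers": -1}

```text
time_s: 11.48
tcp_pos: [0.5245, 0.0895, 0.188]
eef_rot: [179.9, -0.0, -83.4]
contact_force: [-0.1, -0.1, -0.2]
gripper_width: 0.0239
gripper_force: 12.0
```

Call:
play_rows:
  rows:
    - {"slide": [0.175,0.008,0],"delta_rot": [0,0,0.25],"fingers": -1}
    - {"slide": [0.175,0.005,0],"delta_rot": [0,0,0.25],"fingers": -1}
    - {"slide": [0.175,0.001,0],"delta_rot": [0,0,0.25],"fingers": -1}
    - {"slide": [0.175,0,0],"delta_rot": [0,0,0.25],"fingers": -1}
    - {"slide": [0.175,-0.006,0],"delta_rot": [0,0,0.25],"fingers": -1}
    - {"slide": [0.175,-0.009,0],"delta_rot": [0,0,0.25],"fingers": -1}
    - {"slide": [0.1,-0.013,0],"delta_rot": [0,0,0.25],"fingers": -1}
    - {"slide": [0,0,0],"delta_rot": [0,0,0],"fingers": -1}

```text
time_s: 12.48
tcp_pos: [0.5376, -0.0814, 0.1883]
eef_rot: [179.9, -0.0, -91.4]
contact_force: [0.4, -0.2, -0.8]
gripper_width: 0.0241
gripper_force: 12.0
```

```bash
python3 plan.py 0.5415 -0.104 0.0678 -91.4 4
```

```text
12.475 [ 0.5376 -0.0814  0.1883] [ 1.7994e+02 -1.0000e-02 -9.1400e+01] [ 0.4 -0.2 -0.8] 0.0241
[0.037, -0.008, 0.201] [0.0, -0.0, -0.0]
[0.038, -0.007, 0.201] [0.0, -0.0, -0.0]
[0.037, -0.008, 0.201] [0.01, -0.0, -0.0]
[0.038, -0.007, 0.2] [0.0, -0.0, -0.0]
end [ 0.5415 -0.1041  0.0679] [ 1.7998e+02 -1.0000e-02 -9.1400e+01]
```

Call:
play_rows:
  rows:
    - {"slide": [0.15,-0.03,0],"delta_rot": [0,0,0],"fingers": -1}
    - {"slide": [0,0,0],"delta_rot": [0,0,0],"fingers": -1}
    - {"slide": [0,0,0.2],"delta_rot": [0,0,0],"fingers": -1}
    - {"slide": [0,0,0.2],"delta_rot": [0,0,0],"fingers": -1}
    - {"slide": [0,0,0.2],"delta_rot": [0,0,0],"fingers": -1}
    - {"slide": [0,0,0.15],"delta_rot": [0,0,0],"fingers": -1}
    - {"slide": [0,0,0.05],"delta_rot": [0,0,0],"fingers": -1}
    - {"slide": [0,0,0],"delta_rot": [0,0,0],"fingers": -1}

```text
time_s: 13.48
tcp_pos: [0.5423, -0.1022, 0.0688]
eef_rot: [180.0, -0.0, -91.2]
contact_force: [-0.2, -0.7, -0.9]
gripper_width: 0.0241
gripper_force: 12.0
```

```bash
python3 plan.py 0.5415 -0.104 0.0678 -91.4 1; python3 - <<'E'
from plant import r
import cv2,numpy as np
a=r.capture("scene")["image"];b=r.capture("side")["image"]
A=cv2.resize(a[250:450,300:500],None,fx=2.5,fy=2.5,interpolation=2);B=cv2.resize(b[150:270,320:400],(300,450),interpolation=2)
M=np.zeros((500,800,3),np.uint8);M[:500,:500]=A;M[:450,500:]=B;cv2.imwrite("pics/f.png",cv2.convertScaleAbs(M,alpha=1.4,beta=20))
E
```

```text
13.475 [ 0.5423 -0.1022  0.0688] [ 1.7997e+02 -1.0000e-02 -9.1220e+01] [-0.2 -0.7 -0.9] 0.0241
[0.012, 0.005, 0.007] [0.01, -0.0, 0.04]
end [ 0.5415 -0.104   0.0677] [-1.7998e+02 -1.0000e-02 -9.1400e+01]
```

View pics/f.png

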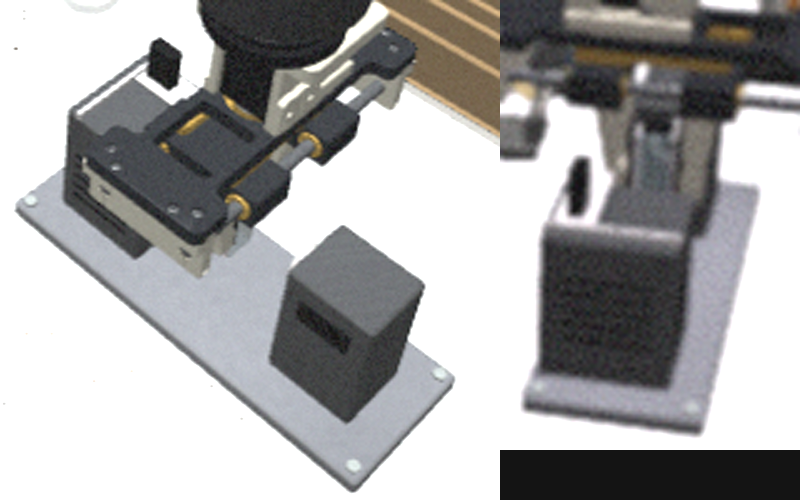

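The cell hangs upright in the gap, seen in the side crop at (655,155). The tab stands at the open end at (165,63) in the scene crop, and nothing touches the gauge. One last millimetre of correction, then I'll let it settle.

Call:
play_rows:
  rows:
    - {"slide": [0.012,0.005,0.006],"delta_rot": [0,0,0.03],"fingers": -1}
    - {"slide": [0,0,0],"delta_rot": [0,0,0],"fingers": -1}
    - {"slide": [0,0,0],"delta_rot": [0,0,0],"fingers": -1}
    - {"slide": [0,0,0],"delta_rot": [0,0,0],"fingers": -1}

```text
time_s: 14.08
tcp_pos: [0.5416, -0.1044, 0.068]
eef_rot: [-180.0, 0.0, -91.4]
contact_force: [-0.4, 0.3, -1.1]
gripper_width: 0.024
gripper_force: 12.0
```

```bash
python3 -c "
from plant import r
s=r.get_state();print(s['tcp_pos'],s['eef_rot'],s['gripper_width'],s['gripper_force'],s['contact_force'])
print(r.close_job())"
```

```text
[ 0.54156381 -0.10439131  0.06796706] [-1.79991644e+02  1.63553730e-03 -9.13923936e+01] 0.024015071846684496 11.992658078670502 [-0.41787999  0.31749029 -1.13670723]
the job is handed in; nothing more can be done
None
```

I opened the shutter to its stop and handed the job in at about 14 s, with the tall cell held upright in the middle of the beam gap at 12 N; the interface gave no verdict, so I can't confirm that it passed.

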